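Press back a sprung strap bar with a forked tool to free a link

ROBOT

A 6-joint arm with a two-finger parallel gripper is mounted at the origin on a cart in front of the work surface, level with it; the furniture and walls round the work are solid. World frame = base frame: x ahead of the robot, y to its left, z up, the work surface at z = 0. Lengths are in m, angles in degrees, forces in N, time in s.
With the tool pointing down it reaches from about 0.35 to 0.875 m from the base axis. Payload 4.2 kg.
Tool frame: the origin (TCP) lies on the centre line of the jaws, within the pads' length; the fingertips stand 19 mm ahead of it and the grasp point (between the pads) is the TCP; z points along the fingers, y is the line along which they close (so a half turn about z gives the same grasp; the last joint's range is limited). The gripper opens to 87 mm and grips with 3 to 60 N. Pads are 19 mm wide; open, the fingers measure 117 mm over their backs; the gripper's body (75 mm by 190 mm) begins 51 mm behind the grasp point.
Start: joints at [89.702, 22.042, 0.453, 0, -68.411, -14.817], TCP at [0.163, 0.603, 0.242] pointing down, gripper open.
Joint ranges: [-179.83, 179.83], [-69.29, 118.12], [-61.27, 80.66], [-181.25, 117.63], [-171.15, -9.14], [-177.46, 177.46]. Speed limits (degrees/s): [159.86, 159.86, 180, 180, 180, 180].

INTERFACE

Orientations are given as a 3x3 rotation matrix whose columns are the frame's x, y, z axes.
In Python, from station import sense, capture, finish_job, search_frame, masks_of gives the robot as it stands.
- The arm moves only by the tool drive_tool, never from a script. Its argument "rows" is a list of rows, each a list of 7 numbers: the opening in per cent of the stroke, from 0 (shut) to 100 (fully open), then the shift along the world's x, y, z in mm, then the turn, a rotation vector about the world's x, y, z in rad. In form: [[fingers, dx, dy, dz, wx, wy, wz], ...]. A call has 1 to 5 rows; each row shifts and turns the commanded pose from where the row before left it; what a row does not reach is not made up. A row lasts 1/12 s, in which the tool goes at most 41.7 mm and 7.16 degrees, less where a joint would pass 70% of its speed; a pose out of reach is approached as far as the arm can. A call is refused whole if a number of a shift passes 41.7 or a number of a turn 0.125, either way. A call with a gripper value outside its range is refused whole. The fingers move at their own pace and stop on an object; the grip force is fixed at half the most. Time passes only in rows, so rows that do not move let the fingers close. It gives the time, the measured TCP pose, the force, the opening and the grip force at its end, in the units of the state.
- sense(): the state, without advancing time (a new reading comes with each control period).
- capture(name): name is "scene" or "top" or "wrist"; returns a dict with "frame" (480x640x3 uint8, red, green, blue), "z_map" (480x640 float32, m along the optical axis (not along the pixel's ray), 0 where there is no reading), "fx", "fy", "cx", "cy" (pixels), "R" (3x3) and "t" (3): a world point X has camera coordinates R X + t; the wrist camera has in their place "T_tool_cam" (4x4, takes a point from camera to tool coordinates, whose origin is the TCP and whose axes are the flange's). Camera axes: x right, y down, z forward; pixel columns grow to the right and rows downward; lengths in m; the calibration is good to about 2 mm. The wrist camera is an equidistant fisheye: a pixel r from the principal point sees the ray r / f radians off the axis. A picture is of the moment at which its call begins: read the wrist's pose just before it.
- finish_job(): hands the job in; it is judged then, once.
Trained networks look in a picture, given as the dict that the camera call returned (one of the last four; its "shot" number tells which), for a name from the list of things; names that differ only in an ending like _2 or _b are one class to them, and where a whole thing is asked for, a point or a joint stands for the part that bears it (a point fixed in the world has none). Each returns a list of dicts, best first, with "p" (0 to 1); they miss things now and then, are a little off and sometimes report something else, mostly with a low value. They report only what shows in the picture. A call takes as long as a camera call.
- search_frame(label, picture): "xy" ([column, row] in pixels, amid what is visible of it).
- masks_of(label, picture): "region" (480x640 bool, what is visible of it) and "xy" ([column, row] in pixels, amid what is visible of it).
The state is a dict: "time_s": time; "joints": joint angles; "joint_velocities": joint speeds; "effort": joint torques, N m; "tcp_pos": TCP position; "ee_rot": TCP orientation; "wrist_force": force on the tool from outside, world axes, zero at the start; "moment": the same for the moment, N m; "gripper_width": opening from 0.0 (shut) to 1.0 (fully open); "gripper_force": force on a finger pad.
Only numpy, scipy, OpenCV 4.12 (cv2) and the standard library are available. Lean on these libraries where they do the work, as an engineer would, in place of code of your own. Each camera call takes 0.05 s, during which the arm holds its last target. There are 200 camera calls.

TASK

Take the forked tool out of its stand, straddle the strap block's spring bar with it and push the collar gently away from the steel link, at most just to the end of its travel and without forcing it, until the link springs up. Keep the tool against the collar until the link is up, then put the tool back upright and fully home in its stand and lay the freed link in the glass dish. Leave the other things on the table where they are.

Things in the scene. Friction and masses are not known exactly. Their poses are not given: they have to be found in the camera images.
- strap_block: Fixed strap block: black base 56 x 120 x 8 mm with aluminium pocket and lugs. Origin: on the table under the centre of the pocket holding the link; +y runs along the spring bar from the link to the spring housing (base from y -32 to 88 mm). Pocket walls 38 mm high, outside x -16 to 16, y -21 to 21 mm; housing y 66 to 80 mm, 39 mm high. The tool must not press on the block with over 20 N.
- bar_gap (a point): Point on the spring bar's axis (steel rod, diameter 6 mm, 30 mm above the table, along the block's y), at y = 27 mm of the block: the bare stretch between the pocket wall (ends y = 21 mm) and the collar, where the fork is lowered. Its tip reaches 6 mm into a bore in the link's +y side. Axes as the block.
- collar_mid (a point): Middle of the range of the collar, at y = 43 mm of the block on the bar's axis. The steel collar (diameter 18 mm, 4 mm thick) is clamped on the bar, its face towards the link anywhere from y 34 to 52 mm: find it by touch. Pushed to +y it needs 5 N plus 1.5 N per mm; the link is let go after 4 to 6 mm (about 12 N), hard stop at 7 mm (15 N). The fork may reach 18 mm below the axis.
- link_center (a point): Centre of the loose steel link, 18 (x) x 24 (y) x 42 mm high, grooved round its top. It starts in the pocket, centre 34 mm above the table, locked by the bar and pushed up by an ejector (about 2.5 N). Freed, it springs up 11 mm (centre 45, top 66 mm above the table) and stays up in the pocket, also when the bar is let go; then it is drawn straight up.
- fork_grip (a point): Centre of the black grip of the forked tool (120 mm long, standing blade down in its stand); grip 22 (x) x 14 (y) x 70 mm; this point is 82 mm above the fork's tip, 37 mm above the shoulder. Take it across the 14 mm so that it cannot turn while pushing along its y. z up, axes as the blade.
- fork_tip (a point): Point midway between the tips of the two prongs, at the tool's lower end. The steel blade is 24 (x) x 3 (y) mm, 45 mm long up to the shoulder, with an open slot 10 mm wide (x) and 20 mm deep at its lower end; the prongs straddle the bar when the tool's y axis is along the bar, and the flat of the blade pushes the collar.
- stand_slot (a point): Centre of the slot mouth on top of the fixed dark wooden tool stand (60 x 50 mm, 50 mm high). Slot 30 (x) x 8 (y) mm, 48 mm deep. With the tool home its shoulder (24 x 14 mm) rests on the stand's top and its grip point is 87 mm above the table.
- dish_center (a point): Centre of the underside of the fixed small glass dish, 82 mm across at the rim, 22 mm high, on the table; its inner floor is 6 mm up, small (about 25 mm) and rises in a bowl to the rim.
- card_terminal: Bystander (also here: fixed black display boards 0.3 m high at both sides of the table): payment terminal lying near the front edge, 164 x 67 x 50 mm; origin at its underside.
- ring_box: Bystander: brown ring box, 55 x 52 x 45 mm; origin at its underside.
- bracelet_grey: Bystander: grey stone bracelet lying flat, 63 mm across, 20 mm high; origin at its underside.
- tape_roll: Bystander: roll of brown tape, 93 mm across, 48 mm high; origin at its underside.

How it is judged:
By the outcome, as a careful person would: the job done as asked, in the order asked, and still so for the second after the job is handed in, with the robot touching nothing.
It also fails if it takes over 72 s, if anything falls off the work surface, if the arm or the gripper's body presses on something with over 40 N, if the wrist force passes 120 N, or if a joint passes its speed limit or range.

## Working session

There is one attempt and no reset: what is moved stays moved. The work goes in short steps, Python scripts to look and compute and a tool call to move; the robot and the scene stay as the last step left them, time stands still between calls to the robot, and variables do not carry over. Pictures are saved under pics/ and viewed, at most 10 in all, crops included, and the job is handed in when it is done.

Besides the shell and the picture viewer there is one more tool, called after "Emit:" as a command line: name --pt "numbers of a row" for each row, then --argument value for the rest. drive_tool: Moves the arm, as the interface text tells. Its arguments: {"type":"object","properties":{"rows":{"type":"array"}},"required":["rows"]}

```bash
mkdir -p pics; ls
cat > h.py <<'E'
import numpy as np,cv2
from station import sense,capture,finish_job,search_frame,masks_of
def world(p,u,v,z=None):
    z=p["z_map"][int(v),int(u)] if z is None else z
    c=np.array([(u-p["cx"])/p["fx"]*z,(v-p["cy"])/p["fy"]*z,z]); return p["R"].T@(c-p["t"])
def cloud(p,m=None):
    v,u=np.nonzero((p["z_map"]>0)&(True if m is None else m)); z=p["z_map"][v,u]
    c=np.stack([(u-p["cx"])/p["fx"]*z,(v-p["cy"])/p["fy"]*z,z],1); return (c-p["t"])@p["R"], p["frame"][v,u]
def st():
    s=sense(); print(s["time_s"],np.round(s["tcp_pos"],4),np.round(s["wrist_force"],1),s["gripper_width"],s["gripper_force"]); print(np.round(s["ee_rot"],3)); return s
E
python3 - <<'E'
from h import *
s=st()
for n in ("top","scene"):
    p=capture(n); cv2.imwrite(f"pics/{n}0.png",p["frame"][:,:,::-1]); print(n,p["fx"],np.round(-p["R"].T@p["t"],3))
    for l in ["strap_block","fork_grip","stand_slot","dish_center","link_center","card_terminal","ring_box","bracelet_grey","tape_roll"]:
        for r in search_frame(l,p)[:2]:
            print(l,round(r["p"],2),np.round(r["xy"]),np.round(world(p,*r["xy"]),3))
E
```

```text
pics
0.0 [0.1628 0.6028 0.2405] [0.2 0.1 0.5] 1.0032540452237533 0.0
[[ 0.965 -0.261 -0.   ]
 [-0.261 -0.965 -0.002]
 [ 0.     0.002 -1.   ]]
top 443.5330737344766 [0.412 0.052 0.934]
strap_block 0.83 [306. 239.] [0.528 0.067 0.009]
fork_grip 0.44 [219. 250.] [0.495 0.226 0.111]
stand_slot 0.59 [227. 256.] [0.489 0.223 0.051]
stand_slot 0.42 [194. 294.] [0.413 0.297 0.013]
dish_center 0.58 [386. 200.] [ 0.614 -0.105  0.005]
dish_center 0.38 [321. 308.] [0.386 0.036 0.042]
link_center 0.38 [307. 237.] [0.529 0.065 0.036]
card_terminal 0.67 [321. 311.] [0.38  0.036 0.041]
ring_box 0.81 [295. 177.] [0.653 0.09  0.044]
bracelet_grey 0.61 [321. 308.] [0.387 0.036 0.043]
bracelet_grey 0.57 [248. 181.] [0.655 0.193 0.004]
tape_roll 0.74 [195. 287.] [0.427 0.295 0.007]
scene 592.6510428686796 [0.057 0.423 0.81 ]
strap_block 0.89 [306. 272.] [0.527 0.071 0.007]
strap_block 0.6 [352. 194.] [ 0.62  -0.108  0.005]
fork_grip 0.45 [252. 223.] [0.643 0.098 0.044]
stand_slot 0.81 [236. 331.] [0.48  0.237 0.049]
stand_slot 0.65 [304. 272.] [0.529 0.073 0.007]
dish_center 0.81 [355. 193.] [ 0.619 -0.112  0.007]
dish_center 0.71 [230. 307.] [0.487 0.236 0.104]
link_center 0.8 [322. 246.] [0.524 0.042 0.057]
card_terminal 0.97 [382. 314.] [0.374 0.042 0.043]
ring_box 0.82 [252. 220.] [0.648 0.095 0.045]
bracelet_grey 0.85 [214. 261.] [0.644 0.181 0.004]
tape_roll 0.58 [245. 364.] [0.444 0.247 0.012]
```

View pics/top0.png

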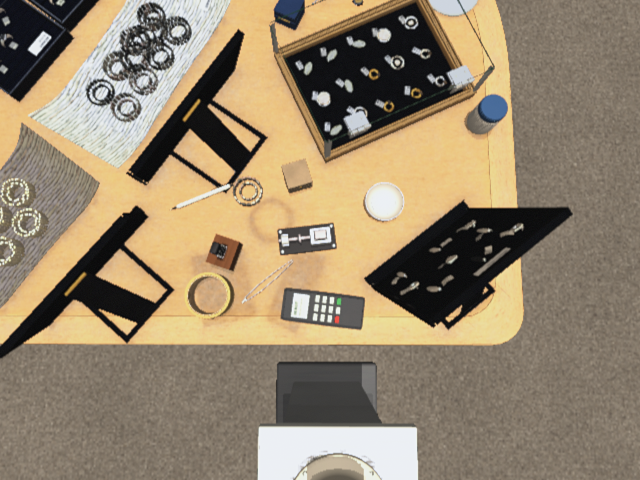

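View pics/scene0.png

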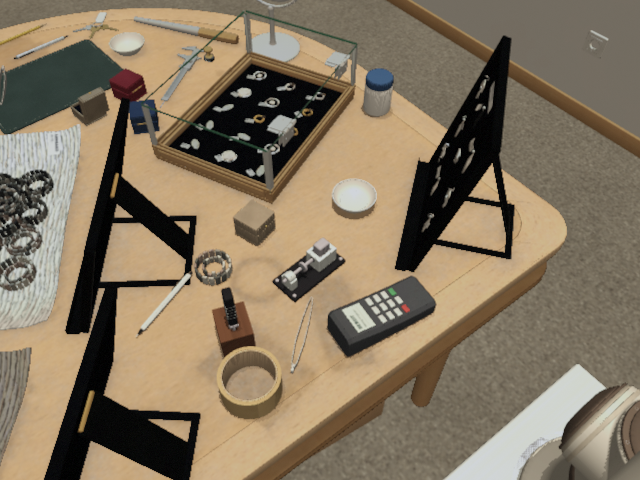

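The top view shows the strap block at (306,238) with its pocket at the right (320,236) and housing at the left (284,240). The stand with the fork is at (224,252), the dish at (384,202), and the tall black boards stand either side.

```bash
cat > fit.py <<'E'
from h import *
def rect(P,name):
    if len(P)<5: print(name,"few",len(P)); return
    (c,wh,a)=cv2.minAreaRect((P[:,:2]*1000).astype(np.float32)); print(name,len(P),"c",np.round(c,1),"wh",np.round(wh,1),"ang",round(a,1),"z",np.round(np.percentile(P[:,2],[5,50,95])*1000,1))
def near(P,x,y,r): return np.hypot(P[:,0]-x,P[:,1]-y)<r
for n in ("top","scene"):
    p=capture(n); P,C=cloud(p); print(n); dark=C.max(1)<90
    k=near(P,.528,.067,.085)
    rect(P[k&(P[:,2]>.004)&(P[:,2]<.012)&near(P,.528,.067,.075)],"base")
    rect(P[k&(P[:,2]>.034)&(P[:,2]<.042)&near(P,.528,.045,.04)],"pocket top")
    rect(P[k&(P[:,2]>.047)],"link top")
    rect(P[k&(P[:,2]>.03)&near(P,.525,.115,.03)],"housing")
    k=near(P,.487,.23,.06)
    rect(P[k&(P[:,2]>.046)&(P[:,2]<.053)],"stand top")
    rect(P[k&(P[:,2]>.11)],"grip hi"); rect(P[k&(P[:,2]>.06)],"grip all")
    k=near(P,.615,-.108,.06); rect(P[k&(P[:,2]>.004)],"dish"); rect(P[k&(P[:,2]>.018)],"rim")
    k=(P[:,2]>.2)&(P[:,0]>.1)&(P[:,0]<.9); Q=P[k]
    for s,m in(("L",Q[:,1]>.2),("R",Q[:,1]<-.05)): print(s,np.round(Q[m].min(0),2),np.round(Q[m].max(0),2)) if m.any() else 0
    img=cv2.resize(p["frame"][(200 if n=="top" else 230):(280 if n=="top" else 350),190:350,::-1],None,fx=5,fy=5,interpolation=2); cv2.imwrite(f"pics/{n}1.png",img[:600])
E
python3 fit.py
```

```text
top
base 1046 c [528.9  69.4] wh [140.5 141.5] ang 37.0 z [ 4.6  8.7 11.2]
pocket top 231 c [532.7  50.7] wh [32.  68.1] ang 7.2 z [34.8 38.3 41. ]
link top 108 c [534.   37.8] wh [17.3 23.9] ang 6.6 z [51.5 55.7 58.6]
housing 107 c [523.1 104.8] wh [33.1 24. ] ang 71.1 z [30.4 35.3 41.2]
stand top 625 c [481.8 233.5] wh [64.4 93.1] ang 68.8 z [47.2 50.5 52.7]
grip hi 107 c [498.5 233.2] wh [14.6 21.9] ang 72.8 z [114.9 125.  127.7]
grip all 176 c [498.6 233.2] wh [14.8 22.3] ang 71.4 z [ 69.1 121.9 127.4]
dish 1189 c [ 611.5 -104.8] wh [113.   97.5] ang 18.8 z [ 4.9 10.1 23.1]
rim 249 c [609.2 -97.1] wh [80.2 79.9] ang 89.8 z [18.4 21.5 24.7]
L [0.31 0.2  0.2 ] [0.86 0.55 0.21]
R [ 0.37 -0.33  0.2 ] [ 0.56 -0.1   0.3 ]
scene
base 1153 c [520.9  63. ] wh [125.1 122.3] ang 7.0 z [ 5.2  8.2 10.8]
pocket top 267 c [530.3  49. ] wh [32.2 69.8] ang 4.5 z [34.7 37.8 40.6]
link top 160 c [531.   36.9] wh [19.3 24.1] ang 3.7 z [48.3 54.3 56.9]
housing 150 c [520.5 104.2] wh [34.7 22.4] ang 77.9 z [30.4 34.6 40.2]
stand top 1144 c [480.8 232.7] wh [61.8 94.3] ang 69.1 z [46.9 49.8 52.1]
grip hi 179 c [495.8 232.3] wh [14.  23.5] ang 70.7 z [112.4 123.9 126.5]
grip all 384 c [495.8 232.3] wh [14.2 23.5] ang 71.6 z [ 64.5 107.1 126. ]
dish 1168 c [609.1 -97.1] wh [86.8 84.6] ang 54.1 z [ 4.9 10.3 22.5]
rim 272 c [606.9 -98.8] wh [81.  82.2] ang 84.8 z [18.3 21.3 24.1]
L [0.36 0.2  0.2 ] [0.85 0.52 0.21]
R [ 0.37 -0.33  0.2 ] [ 0.56 -0.1   0.3 ]
```

Emit:
drive_tool --pt "100 0 0 40 0 0 0" --pt "100 0 0 40 0 0 0" --pt "100 0 0 40 0 0 0" --pt "100 0 0 40 0 0 0" --pt "100 0 0 40 0 0 0"

```text
time_s: 1.52
tcp_pos: [0.1629, 0.6028, 0.4439]
ee_rot: [[0.965, -0.261, 0.0], [-0.261, -0.965, 0.001], [-0.0, -0.001, -1.0]]
wrist_force: [-0.6, 2.1, -0.3]
gripper_width: 1.0
gripper_force: 0.0
```

Emit:
drive_tool --pt "100 28 -30 0 0 0 0" --pt "100 28 -30 0 0 0 0" --pt "100 28 -30 0 0 0 0" --pt "100 28 -30 0 0 0 0" --pt "100 28 -30 0 0 0 0"

```text
time_s: 1.93
tcp_pos: [0.3037, 0.4517, 0.4419]
ee_rot: [[0.966, -0.26, 0.0], [-0.26, -0.966, 0.001], [0.0, -0.001, -1.0]]
wrist_force: [1.2, 0.1, 0.6]
gripper_width: 0.999
gripper_force: 0.0
```

Emit:
drive_tool --pt "100 28 -30 0 0 0 0" --pt "100 28 -30 0 0 0 0" --pt "100 28 -30 0 0 0 0" --pt "100 28 -30 0 0 0 0" --pt "100 28 -30 0 0 0 0"

```text
time_s: 2.35
tcp_pos: [0.4438, 0.3015, 0.442]
ee_rot: [[0.965, -0.26, 0.001], [-0.26, -0.965, 0.001], [0.0, -0.001, -1.0]]
wrist_force: [0.8, 0.5, 0.2]
gripper_width: 1.001
gripper_force: 0.0
```

Emit:
drive_tool --pt "100 28 -30 0 0 0 0" --pt "100 26 -34 0 0 0 0" --pt "100 0 0 -40 0 0 0" --pt "100 0 0 -40 0 0 0" --pt "100 0 0 -40 0 0 0"

```text
time_s: 2.77
tcp_pos: [0.4968, 0.2392, 0.3207]
ee_rot: [[0.965, -0.263, 0.002], [-0.263, -0.965, 0.002], [0.001, -0.002, -1.0]]
wrist_force: [0.2, -0.0, -0.7]
gripper_width: 1.004
gripper_force: 0.0
```

```bash
cat >> h.py <<'E'
def wcloud(w,s):
    "wrist cloud and pixels to world"
    v,u=np.nonzero(w["z_map"]>0); z=w["z_map"][v,u]; du,dv=(u-w["cx"])/w["fx"],(v-w["cy"])/w["fy"]
    th=np.hypot(du,dv); k=th<1.3; v,u,z,du,dv,th=[a[k] for a in(v,u,z,du,dv,th)]
    f=np.tan(th)/np.maximum(th,1e-9); c=np.stack([du*f*z,dv*f*z,z],1); T=w["T_tool_cam"]
    t=c@T[:3,:3].T+T[:3,3]; return t@np.array(s["ee_rot"]).T+np.array(s["tcp_pos"]), w["frame"][v,u]
E
sed 's/^for n in.*/s=st()\nfor n in ("wrist",):/; s/p=capture(n); P,C=cloud(p)/p=capture(n); P,C=wcloud(p,s)/; s/^    img=.*/    cv2.imwrite("pics\/w1.png",p["frame"][:,:,::-1])/' fit.py > fitw.py
cat >> fitw.py <<'E'
p=capture("top");P,C=cloud(p);k=(P[:,2]>.13)&(P[:,2]<.3)&(np.hypot(P[:,0]-.497,P[:,1]-.233)<.25); print("board", np.round(p["T_tool_cam"],3) if "T_tool_cam" in p else k.sum())
E
python3 fitw.py
```

```text
2.7667 [0.4968 0.2392 0.3207] [ 0.2 -0.  -0.7] 1.0038595673844644 0.0
[[ 0.965 -0.263  0.002]
 [-0.263 -0.965  0.002]
 [ 0.001 -0.002 -1.   ]]
wrist
base 2402 c [515.3  62.5] wh [ 85.8 121.6] ang 7.1 z [6.2 7.8 9.4]
pocket top 537 c [531.6  49. ] wh [32.4 67.9] ang 6.2 z [34.7 37.7 39.6]
link top 582 c [526.5  88.5] wh [ 18.9 126.7] ang 7.4 z [ 52.2  56.6 395.1]
housing 281 c [526.1 104.5] wh [23.6 32.9] ang 37.0 z [30.4 35.5 39.3]
stand top 2100 c [481.3 232.5] wh [65.  93.5] ang 68.1 z [46.9 49.6 51.2]
grip hi 63526 c [503.  221.2] wh [119.8  70.3] ang 61.4 z [352.5 407.1 422.4]
grip all 63649 c [503.  221.2] wh [119.8  70.3] ang 61.4 z [351.3 407.1 422.4]
dish 2175 c [607.4 -98.8] wh [82.5 80.5] ang 88.6 z [ 5.1  9.3 22. ]
rim 445 c [607.4 -98.8] wh [82.5 80.5] ang 88.6 z [18.3 21.1 23.2]
L [0.45 0.2  0.2 ] [0.71 0.39 0.43]
board 2798
```

```bash
cat > fw.py <<'E'
from h import *
from fit import rect,near
E
sed -i '/^for n in/,$d' fit.py
cat >> fw.py <<'E'
s=st();p=capture("wrist");P,C=wcloud(p,s);k=P[:,2]<.2;P=P[k];C=C[k]
cv2.imwrite("pics/w2.png",p["frame"][:,:,::-1])
def ax(P,n): rect(P,n)
k=near(P,.495,.23,.05)
rect(P[k&(P[:,2]>.12)],"grip top");rect(P[k&(P[:,2]>.06)],"grip all")
rect(P[k&near(P,.49,.23,.042)&(P[:,2]>.047)&(P[:,2]<.052)],"stand")
rect(P[near(P,.533,.037,.03)&(P[:,2]>.045)],"link top")
rect(P[near(P,.533,.037,.03)&(P[:,2]>.035)],"pocket")
rect(P[near(P,.524,.109,.022)&(P[:,2]>.036)],"housing top")
k=near(P,.525,.067,.068)&(P[:,2]>.005)&(C.max(1)<110);rect(P[k],"base dark")
k=near(P,.525,.067,.068)&(P[:,2]>.005);rect(P[k],"base")
E
python3 fw.py
```

```text
2.8667 [0.4922 0.2373 0.3134] [-0.  -0.3 -0.6] 1.0039775410237632 0.0
[[ 0.965 -0.262 -0.016]
 [-0.262 -0.965 -0.01 ]
 [-0.012  0.014 -1.   ]]
grip top 349 c [497.9 232.4] wh [12.9 22.4] ang 74.6 z [122.1 124.4 125.7]
grip all 479 c [498.1 232.4] wh [13.7 23.1] ang 71.2 z [ 76.8 123.9 125.6]
stand 1909 c [488.9 235.1] wh [50.4 78.1] ang 71.7 z [48.2 49.7 51.1]
link top 321 c [533.1  37.4] wh [18.4 24.4] ang 5.7 z [47.7 54.7 56.2]
pocket 813 c [532.8  36.6] wh [32.2 42.1] ang 7.3 z [36.3 38.8 55.8]
housing top 120 c [524.3 109.2] wh [13.6 15.5] ang 86.5 z [36.3 38.  39.6]
base dark 2535 c [529.5  64.4] wh [ 55.5 119.6] ang 7.0 z [ 6.4  8.  32.6]
base 4025 c [516.7  63. ] wh [ 82.8 120.5] ang 7.6 z [ 6.5  8.7 54.2]
```

View pics/w2.png

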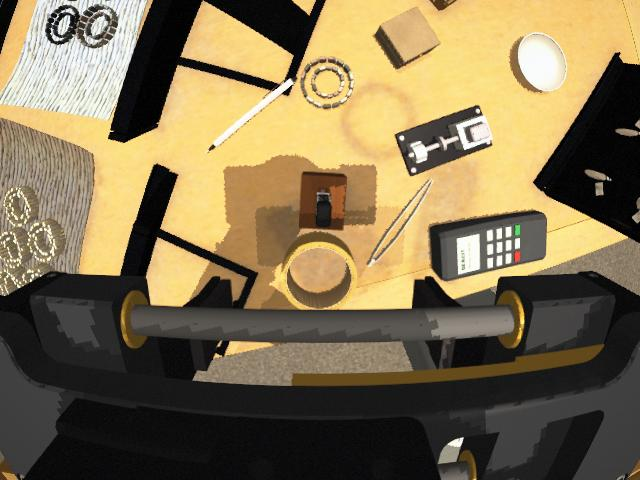

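The wrist view shows the fork upright in its stand at (323,205) and the block lying clear at (445,140). The fingers will straddle the grip, with the boards well away.

Emit:
drive_tool --pt "100 0.5 -6.5 -40 0 0 -0.054" --pt "100 0 0 -40 0 0 0" --pt "100 0 0 -40 0 0 0" --pt "100 0 0 -30 0 0 0" --pt "100 0 0 0 0 0 0"

```text
time_s: 3.33
tcp_pos: [0.4958, 0.2336, 0.169]
ee_rot: [[0.95, -0.312, -0.005], [-0.313, -0.95, -0.004], [-0.004, 0.005, -1.0]]
wrist_force: [0.2, -0.6, -1.3]
gripper_width: 1.002
gripper_force: 0.0
```

Emit:
drive_tool --pt "100 0 0 0 0 0 0" --pt "100 0 0 0 0 0 0" --pt "100 0 0 0 0 0 0"

```text
time_s: 3.58
tcp_pos: [0.499, 0.2356, 0.1755]
ee_rot: [[0.95, -0.312, 0.006], [-0.312, -0.95, 0.004], [0.005, -0.006, -1.0]]
wrist_force: [-0.1, 0.3, -0.2]
gripper_width: 0.999
gripper_force: 0.0
```

```bash
python3 fw.py
```

```text
3.5833 [0.499  0.2356 0.1755] [-0.1  0.3 -0.2] 0.9986947539642833 0.0
[[ 0.95  -0.312  0.006]
 [-0.312 -0.95   0.004]
 [ 0.005 -0.006 -1.   ]]
grip top 2092 c [497.6 230.2] wh [97.8 21.8] ang 73.4 z [122.9 160.5 194. ]
grip all 2633 c [497.8 230.1] wh [97.6 22.3] ang 72.7 z [ 80.7 125.2 192.1]
stand 3869 c [489.  234.8] wh [50.  78.9] ang 71.4 z [48.5 49.8 50.9]
link top 629 c [533.   37.4] wh [18.8 24.3] ang 5.7 z [46.8 54.5 56.1]
pocket 1488 c [532.9  36.7] wh [32.4 42.4] ang 6.9 z [36.2 39.1 55.7]
housing top 261 c [524.4 108.9] wh [14.1 15.1] ang 5.2 z [36.2 37.9 39.2]
base dark 4897 c [521.   63.6] wh [ 73.2 119.2] ang 7.1 z [ 6.5  8.  35.6]
base 7542 c [516.3  63. ] wh [ 83.4 120. ] ang 7.1 z [ 6.6  8.7 54.1]
```

Emit:
drive_tool --pt "100 0 0 -30 0 0 0" --pt "100 0 0 -30 0 0 0" --pt "100 0 0 -29 0 0 0" --pt "100 0 0 0 0 0 0" --pt "100 0 0 0 0 0 0"

```text
time_s: 4.05
tcp_pos: [0.4972, 0.2339, 0.0832]
ee_rot: [[0.95, -0.312, 0.0], [-0.312, -0.95, -0.001], [0.0, 0.001, -1.0]]
wrist_force: [0.9, 0.3, 0.9]
gripper_width: 1.002
gripper_force: 0.0
```

Emit:
drive_tool --pt "100 0 0 0 0 0 0" --pt "100 0 0 0 0 0 0" --pt "100 0 0 0 0 0 0" --pt "100 0 0 0 0 0 0" --pt "100 0 0 0 0 0 0"

```text
time_s: 4.47
tcp_pos: [0.4971, 0.2341, 0.0836]
ee_rot: [[0.95, -0.312, 0.001], [-0.312, -0.95, 0.001], [0.001, -0.002, -1.0]]
wrist_force: [0.2, -0.0, 0.1]
gripper_width: 0.999
gripper_force: 0.0
```

```bash
cat > g.py <<'E'
from h import *
from fit import rect,near
s=st();p=capture("top");P,C=cloud(p);k=near(P,.4975,.2325,.02);rect(P[k&(P[:,2]>.1)&(P[:,2]<.128)],"grip top view")
p=capture("wrist");P,C=wcloud(p,s);k=near(P,.4975,.2325,.025);rect(P[k&(P[:,2]>.1)&(P[:,2]<.126)],"grip wrist")
E
python3 g.py
```

```text
4.4667 [0.4971 0.2341 0.0836] [ 0.2 -0.   0.1] 0.9994233766615489 0.0
[[ 0.95  -0.312  0.001]
 [-0.312 -0.95   0.001]
 [ 0.001 -0.002 -1.   ]]
grip top view 7 c [495.7 226.9] wh [ 1.2 17.8] ang 74.6 z [102.4 104.8 108.4]
grip wrist 1299 c [502.2 231.2] wh [14.5 14.6] ang 73.6 z [122.1 124.7 125.6]
```

Emit:
drive_tool --pt "60 -0.4 -1.2 0 0 0 0" --pt "30 0 0 0 0 0 0" --pt "0 0 0 0 0 0 0" --pt "0 0 0 0 0 0 0" --pt "0 0 0 0 0 0 0"

```text
time_s: 4.98
tcp_pos: [0.4964, 0.2326, 0.0825]
ee_rot: [[0.95, -0.312, -0.0], [-0.312, -0.95, -0.0], [-0.0, 0.0, -1.0]]
wrist_force: [-0.1, 0.4, -0.0]
gripper_width: 0.707
gripper_force: 0.0
```

Emit:
drive_tool --pt "0 0 0 0 0 0 0" --pt "0 0 0 0 0 0 0" --pt "0 0 0 0 0 0 0" --pt "0 0 0 0 0 0 0" --pt "0 0 0 0 0 0 0"

```text
time_s: 5.4
tcp_pos: [0.4964, 0.2326, 0.0825]
ee_rot: [[0.95, -0.312, 0.0], [-0.312, -0.95, 0.0], [0.0, -0.0, -1.0]]
wrist_force: [-0.3, 0.0, -0.7]
gripper_width: 0.325
gripper_force: 0.0
```

Emit:
drive_tool --pt "0 0 0 0 0 0 0" --pt "0 0 0 0 0 0 0" --pt "0 0 0 0 0 0 0" --pt "0 0 0 0 0 0 0" --pt "0 0 0 0 0 0 0"

```text
time_s: 5.82
tcp_pos: [0.4963, 0.2325, 0.0825]
ee_rot: [[0.95, -0.312, -0.0], [-0.312, -0.95, -0.0], [-0.0, 0.0, -1.0]]
wrist_force: [-0.7, 0.0, -0.0]
gripper_width: 0.159
gripper_force: 30.0
```

Emit:
drive_tool --pt "0 0 0 10 0 0 0" --pt "0 0 0 30 0 0 0" --pt "0 0 0 30 0 0 0" --pt "0 0 0 30 0 0 0" --pt "0 0 0 0 0 0 0"

```text
time_s: 6.23
tcp_pos: [0.4996, 0.2346, 0.1899]
ee_rot: [[0.95, -0.311, 0.012], [-0.311, -0.95, 0.007], [0.009, -0.01, -1.0]]
wrist_force: [1.3, 0.6, 0.3]
gripper_width: 0.157
gripper_force: 30.0
```

Emit:
drive_tool --pt "0 6.9 -35 0 0 0 0.0884" --pt "0 7 -35 0 0 0 0.0883" --pt "0 6 -35 0 0 0 0.0883" --pt "0 6 -35 0 0 0 0.0883" --pt "0 6 -29.3 -15 0 0 0.0883"

```text
time_s: 6.65
tcp_pos: [0.5299, 0.0619, 0.1705]
ee_rot: [[0.992, 0.128, 0.006], [0.128, -0.992, 0.002], [0.006, -0.001, -1.0]]
wrist_force: [1.7, 0.1, -1.2]
gripper_width: 0.158
gripper_force: 30.0
```

Emit:
drive_tool --pt "0 0 0 0 0 0 0" --pt "0 0 0 0 0 0 0" --pt "0 0 0 0 0 0 0" --pt "0 0 0 0 0 0 0" --pt "0 0 0 0 0 0 0"

```text
time_s: 7.07
tcp_pos: [0.5285, 0.0644, 0.1681]
ee_rot: [[0.992, 0.125, 0.001], [0.125, -0.992, 0.0], [0.001, -0.0, -1.0]]
wrist_force: [-0.4, 0.9, -0.7]
gripper_width: 0.157
gripper_force: 30.0
```

Run:
```python
from h import *
from fit import rect,near
s=st();t=s["tcp_pos"]
p=capture("scene");cv2.imwrite("pics/s3.png",cv2.resize(p["frame"][150:350,220:420,::-1],None,fx=3,fy=3,interpolation=2))
P,C=cloud(p)
k=near(P,t[0],t[1],.022)&(P[:,2]>t[2]-.078)&(P[:,2]<t[2]-.036); rect(P[k],"blade scene")
w=capture("wrist");cv2.imwrite("pics/w3.png",w["frame"][:,:,::-1]); P,C=wcloud(w,s)
k=near(P,t[0],t[1],.03)&(P[:,2]>t[2]-.08)&(P[:,2]<t[2]-.036); rect(P[k],"blade wrist")
b=np.array([.5329,.0366]);a=np.radians(7.1);Y=np.array([-np.sin(a),np.cos(a)]);X=np.array([Y[1],-Y[0]])
d=P[:,:2]-b;x=d@X;y=d@Y
k=(abs(x)<.008)&(P[:,2]>.033)&(P[:,2]<.042)&(y>.022)&(y<.066); print("collar y", np.round(np.percentile(y[k],[2,50,98])*1000,1) if k.any() else 0,k.sum())
k=(abs(x)<.006)&(P[:,2]>.02)&(P[:,2]<.034)&(y>.022)&(y<.066);print("bar x",np.round(np.median(x[k])*1000,1),k.sum())
```

```text
7.0667 [0.5285 0.0644 0.1681] [-0.4  0.9 -0.7] 0.15692195565668407 29.999617736320943
[[ 0.992  0.125  0.001]
 [ 0.125 -0.992  0.   ]
 [ 0.001 -0.    -1.   ]]
blade scene 149 c [528.9  65.2] wh [25.5  4. ] ang 7.4 z [ 93.8 112.6 126.7]
blade wrist 112 c [541.7  66.4] wh [1.6 3.2] ang 8.7 z [ 93.8 115.4 130.4]
collar y [26.1 43.5 65.7] 255
bar x 1.2 412
```

View pics/s3.png

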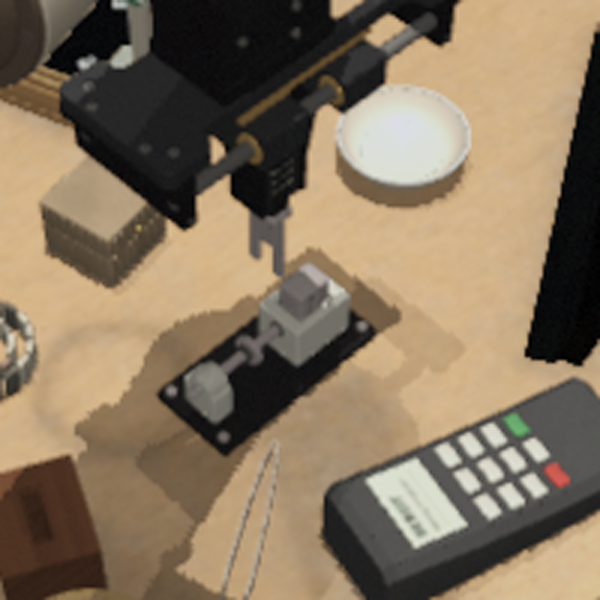

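View pics/w3.png

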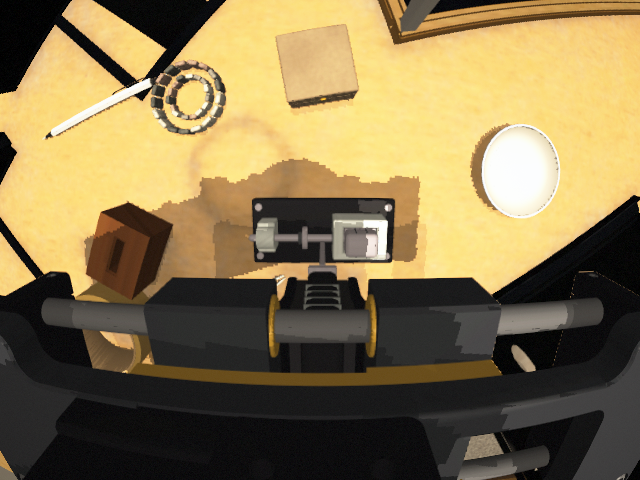

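```bash
cat > rel.py <<'E'
from h import *
from fit import rect,near
s=st();t=s["tcp_pos"]
a=np.radians(7.1);Y=np.array([-np.sin(a),np.cos(a)]);X=np.array([Y[1],-Y[0]])
for n in("scene","top","wrist"):
    p=capture(n); P,C=wcloud(p,s) if n=="wrist" else cloud(p)
    x=P[:,:2]@X*1e3; y=P[:,:2]@Y*1e3; z=P[:,2]*1e3
    def rng(k,nm):
        if k.sum()>8:
            q=np.percentile(x[k],[1,99]);r=np.percentile(y[k],[1,99]);print(n,nm,k.sum(),"x",np.round(q,1),round(q.mean(),1),"y",np.round(r,1),round(r.mean(),1))
    o=np.array([.5329,.0366])*1e3; ox,oy=o@X,o@Y
    nb=(abs(x-ox)<35)&(abs(y-oy-28)<65)
    rng(nb&(z>36.5)&(z<40)&(abs(y-oy)<24),"pocket top")
    rng(nb&(z>49)&(z<70)&(abs(y-oy)<15),"link top")
    rng(nb&(z>6)&(z<10)&(abs(x-ox)<30.5),"base")
    rng(nb&(z>28)&(z<36)&(abs(y-oy-30)<6)&(abs(x-ox)<8),"bar")
    rng(nb&(z>28)&(z<40)&(abs(y-oy-43)<7)&(abs(x-ox)<11),"collar reg")
    tb=t[:2]*1e3; rng((abs(x-tb@X)<16)&(abs(y-tb@Y)<8)&(z>t[2]*1e3-78)&(z<t[2]*1e3-36),"blade")
print("tcp",np.round([t[:2]@X*1e3,t[:2]@Y*1e3],1),"block",np.round([ox,oy],1))
E
python3 rel.py
```

```text
7.1667 [0.5284 0.0643 0.1679] [ 0.3  1.  -1.4] 0.159588456015031 29.99952681362629
[[ 0.992  0.125  0.001]
 [ 0.125 -0.992  0.   ]
 [ 0.001 -0.    -1.   ]]
scene pocket top 152 x [516.  547.5] 531.7 y [-50.   -9.1] -29.5
scene link top 147 x [522.7 540.6] 531.7 y [-41.2 -17.8] -29.5
scene base 877 x [503.9 559.4] 531.7 y [-60.   57.2] -1.4
scene bar 24 x [529.3 534.6] 532.0 y [-4.8  5.6] 0.4
scene collar reg 60 x [523.8 540.3] 532.1 y [ 7.6 20.2] 13.9
scene blade 153 x [520.6 545.2] 532.9 y [-2.8  1.1] -0.9
top base 313 x [506.8 559.8] 533.3 y [-60.2  57.4] -1.4
wrist pocket top 1150 x [518.2 549.2] 533.7 y [-50.   -9.6] -29.8
wrist link top 807 x [525.7 542.9] 534.3 y [-41.  -17.8] -29.4
wrist base 4946 x [507.2 561.4] 534.3 y [-60.3  56.8] -1.7
wrist bar 110 x [532.  536.8] 534.4 y [-5.1  6.4] 0.7
wrist collar reg 228 x [526.4 542.2] 534.3 y [ 7.2 20.4] 13.8
wrist blade 112 x [545.2 546.3] 545.7 y [-2.8  0.4] -1.2
tcp [532.3  -1.5] block [533.3 -29.5]
```

Both views show the fork held over the bare bar between pocket and collar (scene crop: prongs at (265,250), collar at (250,350)). The prongs sit about 1 mm to +x of the bar, so I'll correct that and lower.

Emit:
drive_tool --pt "0 -0.9 1.1 -20 0 0 0" --pt "0 0 0 -15 0 0 0" --pt "0 0 0 0 0 0 0" --pt "0 0 0 0 0 0 0" --pt "0 0 0 0 0 0 0"

```text
time_s: 7.73
tcp_pos: [0.5281, 0.0646, 0.1334]
ee_rot: [[0.992, 0.124, 0.001], [0.124, -0.992, 0.0], [0.001, 0.0, -1.0]]
wrist_force: [-0.0, -0.1, -0.5]
gripper_width: 0.159
gripper_force: 30.0
```

Emit:
drive_tool --pt "0 0 0 -5 0 0 0" --pt "0 0 0 -5 0 0 0" --pt "0 0 0 -5 0 0 0" --pt "0 0 0 -5 0 0 0" --pt "0 0 0 0 0 0 0"

```text
time_s: 8.15
tcp_pos: [0.5266, 0.0641, 0.1113]
ee_rot: [[0.992, 0.123, -0.002], [0.123, -0.992, -0.001], [-0.002, 0.0, -1.0]]
wrist_force: [-0.3, -0.6, -0.9]
gripper_width: 0.159
gripper_force: 30.0
```

```bash
python3 rel.py | grep -v base
```

```text
8.15 [0.5266 0.0641 0.1113] [-0.3 -0.6 -0.9] 0.1588271318881498 29.999393010511994
[[ 0.992  0.123 -0.002]
 [ 0.123 -0.992 -0.001]
 [-0.002  0.    -1.   ]]
scene pocket top 99 x [516.3 539.9] 528.1 y [-50.5  -9.1] -29.8
scene link top 128 x [522.7 540.4] 531.5 y [-40.7 -17.8] -29.2
scene bar 25 x [529.4 538.6] 534.0 y [-5.   5.3] 0.2
scene collar reg 56 x [523.4 540.3] 531.9 y [ 8.4 20.1] 14.3
scene blade 140 x [517.7 543.5] 530.6 y [-9.3  1.6] -3.9
wrist pocket top 974 x [520.4 548.4] 534.4 y [-50.1  -9.9] -30.0
wrist link top 1123 x [525.7 542. ] 533.9 y [-40.9 -17.5] -29.2
wrist bar 120 x [531. 536.] 533.5 y [-5.1  6.2] 0.6
wrist collar reg 371 x [525.4 541.7] 533.6 y [ 6.8 20.1] 13.4
wrist blade 121 x [529.8 544.4] 537.1 y [-9.4  0.3] -4.5
tcp [530.4  -1.5] block [533.3 -29.5]
```

Emit:
drive_tool --pt "0 0 0 0 0 0 0" --pt "0 0 0 0 0 0 0" --pt "0 0 0 0 0 0 0"

```text
time_s: 8.55
tcp_pos: [0.5275, 0.0644, 0.1128]
ee_rot: [[0.992, 0.124, 0.001], [0.124, -0.992, 0.0], [0.001, -0.0, -1.0]]
wrist_force: [0.4, 0.3, -0.8]
gripper_width: 0.155
gripper_force: 30.0
```

```bash
sed -i 's/t\[2\]\*1e3-78)/max(t[2]*1e3-78,57))/' rel.py; python3 rel.py | egrep "blade|tcp|bar"
```

```text
scene bar 22 x [529.8 540.2] 535.0 y [-4.8  5.4] 0.3
scene blade 62 x [519.5 543. ] 531.3 y [-1.3  1.5] 0.1
wrist bar 131 x [531.  537.1] 534.1 y [-5.5  5.9] 0.2
wrist blade 63 x [544.2 545.5] 544.9 y [-2.6  0.6] -1.0
tcp [531.4  -1.3] block [533.3 -29.5]
```

Emit:
drive_tool --pt "0 0.4 0 -4 0 0 0" --pt "0 0 0 -4 0 0 0" --pt "0 0 0 0 0 0 0" --pt "0 0 0 0 0 0 0"

```text
time_s: 9.03
tcp_pos: [0.5275, 0.0642, 0.104]
ee_rot: [[0.992, 0.123, -0.001], [0.123, -0.992, -0.0], [-0.001, 0.0, -1.0]]
wrist_force: [-0.2, -0.2, -0.5]
gripper_width: 0.158
gripper_force: 30.0
```

Emit:
drive_tool --pt "0 0 0 -4 0 0 0" --pt "0 0 0 -4 0 0 0" --pt "0 0 0 -3 0 0 0" --pt "0 0 0 0 0 0 0" --pt "0 0 0 0 0 0 0"

```text
time_s: 9.45
tcp_pos: [0.5276, 0.0643, 0.0932]
ee_rot: [[0.992, 0.124, -0.001], [0.124, -0.992, -0.0], [-0.001, 0.0, -1.0]]
wrist_force: [0.2, -0.2, -0.4]
gripper_width: 0.162
gripper_force: 30.0
```

Emit:
drive_tool --pt "0 0 0 0 0 0 0" --pt "0 0 0 0 0 0 0" --pt "0 0 0 0 0 0 0" --pt "0 0 0 0 0 0 0" --pt "0 0 0 0 0 0 0"

```text
time_s: 9.87
tcp_pos: [0.5278, 0.0644, 0.0937]
ee_rot: [[0.992, 0.123, 0.0], [0.123, -0.992, 0.0], [0.0, -0.0, -1.0]]
wrist_force: [0.3, -0.6, -1.3]
gripper_width: 0.165
gripper_force: 30.0
```

Emit:
drive_tool --pt "0 -0.12 1 0 0 0 0" --pt "0 -0.12 1 0 0 0 0" --pt "0 -0.12 1 0 0 0 0" --pt "0 -0.12 1 0 0 0 0" --pt "0 -0.12 1 0 0 0 0"

```text
time_s: 10.28
tcp_pos: [0.5271, 0.0695, 0.0935]
ee_rot: [[0.992, 0.124, 0.0], [0.124, -0.992, 0.0], [0.0, -0.0, -1.0]]
wrist_force: [-1.1, -0.2, -1.8]
gripper_width: 0.161
gripper_force: 30.0
```

Emit:
drive_tool --pt "0 -0.12 1 0 0 0 0" --pt "0 0 0 0 0 0 0" --pt "0 0 0 0 0 0 0"

```text
time_s: 10.53
tcp_pos: [0.527, 0.0705, 0.0935]
ee_rot: [[0.992, 0.124, -0.0], [0.124, -0.992, 0.0], [-0.0, -0.0, -1.0]]
wrist_force: [0.7, 0.4, -0.5]
gripper_width: 0.164
gripper_force: 30.0
```

Emit:
drive_tool --pt "0 -0.12 1 0 0 0 0" --pt "0 0 0 0 0 0 0" --pt "0 0 0 0 0 0 0"

```text
time_s: 10.78
tcp_pos: [0.5269, 0.0714, 0.0936]
ee_rot: [[0.992, 0.123, 0.0], [0.123, -0.992, -0.0], [0.0, 0.0, -1.0]]
wrist_force: [0.1, 0.1, -0.9]
gripper_width: 0.159
gripper_force: 30.0
```

```bash
python3 rel.py | egrep "collar|blade|tcp"
```

```text
scene collar reg 79 x [523.7 541.5] 532.6 y [ 6.5 20. ] 13.3
wrist collar reg 263 x [529.6 542.7] 536.2 y [ 8.2 20.4] 14.3
tcp [531.7   5.7] block [533.3 -29.5]
```

Emit:
drive_tool --pt "0 -0.12 1 0 0 0 0" --pt "0 0 0 0 0 0 0" --pt "0 0 0 0 0 0 0"

```text
time_s: 11.18
tcp_pos: [0.5268, 0.0724, 0.0935]
ee_rot: [[0.992, 0.124, -0.0], [0.124, -0.992, -0.0], [-0.0, 0.0, -1.0]]
wrist_force: [-0.5, -0.3, -0.7]
gripper_width: 0.153
gripper_force: 30.0
```

Emit:
drive_tool --pt "0 -0.12 1 0 0 0 0" --pt "0 0 0 0 0 0 0" --pt "0 0 0 0 0 0 0"

```text
time_s: 11.43
tcp_pos: [0.5267, 0.0734, 0.0935]
ee_rot: [[0.992, 0.124, -0.0], [0.124, -0.992, -0.0], [-0.0, 0.0, -1.0]]
wrist_force: [0.3, 0.8, -0.4]
gripper_width: 0.157
gripper_force: 30.0
```

Emit:
drive_tool --pt "0 -0.12 1 0 0 0 0" --pt "0 0 0 0 0 0 0" --pt "0 0 0 0 0 0 0"

```text
time_s: 11.68
tcp_pos: [0.5265, 0.0743, 0.0935]
ee_rot: [[0.992, 0.123, -0.0], [0.123, -0.992, -0.0], [-0.0, 0.0, -1.0]]
wrist_force: [-0.7, 0.3, -0.5]
gripper_width: 0.159
gripper_force: 30.0
```

Emit:
drive_tool --pt "0 -0.12 1 0 0 0 0" --pt "0 0 0 0 0 0 0" --pt "0 0 0 0 0 0 0"

```text
time_s: 11.93
tcp_pos: [0.5265, 0.0746, 0.0935]
ee_rot: [[0.992, 0.124, -0.0], [0.124, -0.992, -0.001], [-0.0, 0.001, -1.0]]
wrist_force: [2.0, -5.4, -1.1]
gripper_width: 0.164
gripper_force: 30.0
```

Emit:
drive_tool --pt "0 -0.12 1 0 0 0 0" --pt "0 0 0 0 0 0 0" --pt "0 0 0 0 0 0 0"

```text
time_s: 12.18
tcp_pos: [0.5264, 0.0753, 0.0935]
ee_rot: [[0.992, 0.124, -0.0], [0.124, -0.992, -0.002], [-0.001, 0.002, -1.0]]
wrist_force: [2.4, -6.7, -2.8]
gripper_width: 0.159
gripper_force: 30.0
```

Emit:
drive_tool --pt "0 -0.12 1 0 0 0 0" --pt "0 0 0 0 0 0 0" --pt "0 0 0 0 0 0 0"

```text
time_s: 12.43
tcp_pos: [0.5263, 0.0761, 0.0935]
ee_rot: [[0.992, 0.124, -0.001], [0.124, -0.992, -0.002], [-0.001, 0.002, -1.0]]
wrist_force: [2.7, -7.6, -3.1]
gripper_width: 0.16
gripper_force: 30.0
```

Emit:
drive_tool --pt "0 -0.12 1 0 0 0 0" --pt "0 0 0 0 0 0 0" --pt "0 0 0 0 0 0 0"

```text
time_s: 12.68
tcp_pos: [0.5262, 0.0768, 0.0935]
ee_rot: [[0.992, 0.124, -0.001], [0.124, -0.992, -0.003], [-0.001, 0.002, -1.0]]
wrist_force: [2.9, -8.3, -1.5]
gripper_width: 0.16
gripper_force: 30.0
```

```bash
cat > lk.py <<'E'
from h import *
s=sense()
for n in("top","scene","wrist"):
    p=capture(n); P,C=wcloud(p,s) if n=="wrist" else cloud(p)
    k=(np.hypot(P[:,0]-.533,P[:,1]-.037)<.008)&(P[:,2]<.085)&(P[:,2]>.03); print(n,k.sum(),np.round(np.percentile(P[k,2],[50,95])*1e3,1) if k.sum() else "")
E
python3 lk.py
```

```text
top 11 [56.4 57.5]
scene 59 [55.7 57.4]
wrist 253 [55.2 56.4]
```

Emit:
drive_tool --pt "0 -0.12 1 0 0 0 0" --pt "0 0 0 0 0 0 0" --pt "0 0 0 0 0 0 0"

```text
time_s: 13.08
tcp_pos: [0.5261, 0.0775, 0.0935]
ee_rot: [[0.992, 0.124, -0.001], [0.124, -0.992, -0.003], [-0.001, 0.003, -1.0]]
wrist_force: [3.9, -9.4, -1.2]
gripper_width: 0.159
gripper_force: 30.0
```

Emit:
drive_tool --pt "0 -0.12 1 0 0 0 0" --pt "0 0 0 0 0 0 0" --pt "0 0 0 0 0 0 0"

```text
time_s: 13.33
tcp_pos: [0.526, 0.0783, 0.0935]
ee_rot: [[0.992, 0.124, -0.001], [0.124, -0.992, -0.003], [-0.001, 0.003, -1.0]]
wrist_force: [3.4, -10.3, -1.8]
gripper_width: 0.158
gripper_force: 30.0
```

```bash
python3 lk.py
```

```text
top 15 [57.  58.9]
scene 58 [55.8 57.8]
wrist 243 [55.5 56.6]
```

Emit:
drive_tool --pt "0 -0.12 1 0 0 0 0" --pt "0 0 0 0 0 0 0" --pt "0 0 0 0 0 0 0"

```text
time_s: 13.73
tcp_pos: [0.5259, 0.0791, 0.0935]
ee_rot: [[0.992, 0.124, -0.001], [0.124, -0.992, -0.004], [-0.001, 0.004, -1.0]]
wrist_force: [4.7, -11.3, -2.5]
gripper_width: 0.159
gripper_force: 30.0
```

Emit:
drive_tool --pt "0 -0.06 0.5 0 0 0 0" --pt "0 0 0 0 0 0 0" --pt "0 0 0 0 0 0 0"

```text
time_s: 13.98
tcp_pos: [0.5258, 0.0796, 0.0935]
ee_rot: [[0.992, 0.124, -0.001], [0.124, -0.992, -0.004], [-0.001, 0.003, -1.0]]
wrist_force: [3.6, -10.3, -1.9]
gripper_width: 0.162
gripper_force: 30.0
```

```bash
python3 lk.py
```

```text
top 18 [58.3 59.3]
scene 56 [57.4 59.6]
wrist 218 [56.7 57.7]
```

Emit:
drive_tool --pt "0 0 0 0 0 0 0" --pt "0 0 0 0 0 0 0" --pt "0 0 0 0 0 0 0" --pt "0 0 0 0 0 0 0" --pt "0 0 0 0 0 0 0"

```text
time_s: 14.55
tcp_pos: [0.5258, 0.0796, 0.0935]
ee_rot: [[0.992, 0.124, -0.001], [0.124, -0.992, -0.003], [-0.001, 0.003, -1.0]]
wrist_force: [3.7, -9.6, -1.7]
gripper_width: 0.159
gripper_force: 30.0
```

```bash
python3 lk.py
```

```text
top 20 [57.8 59.5]
scene 61 [56.6 58.4]
wrist 214 [56.7 57.7]
```

Emit:
drive_tool --pt "0 -0.06 0.5 0 0 0 0" --pt "0 0 0 0 0 0 0" --pt "0 0 0 0 0 0 0"

```text
time_s: 14.95
tcp_pos: [0.5258, 0.08, 0.0935]
ee_rot: [[0.992, 0.124, -0.001], [0.124, -0.992, -0.004], [-0.001, 0.004, -1.0]]
wrist_force: [4.5, -10.0, -2.4]
gripper_width: 0.157
gripper_force: 30.0
```

```bash
python3 lk.py
```

```text
top 20 [58.4 60.1]
scene 63 [58.5 60.2]
wrist 140 [61.  62.2]
```

Emit:
drive_tool --pt "0 0 0 0 0 0 0" --pt "0 0 0 0 0 0 0" --pt "0 0 0 0 0 0 0"

```text
time_s: 15.35
tcp_pos: [0.5258, 0.0799, 0.0935]
ee_rot: [[0.992, 0.124, -0.001], [0.124, -0.992, -0.004], [-0.001, 0.004, -1.0]]
wrist_force: [4.6, -10.7, -2.3]
gripper_width: 0.155
gripper_force: 30.0
```

```bash
python3 lk.py
```

```text
top 21 [66.8 69.1]
scene 70 [66.2 68.6]
wrist 64 [65.5 66.4]
```

The link is up: its top reads 66 mm in all three cameras. I'll back off gently, lift, and carry the tool back over the stand.

Emit:
drive_tool --pt "0 0.25 -2 0 0 0 0" --pt "0 0.25 -2 0 0 0 0" --pt "0 0.25 -2 0 0 0 0" --pt "0 0.25 -2 0 0 0 0" --pt "0 0.12 -1 0 0 0 0"

```text
time_s: 15.92
tcp_pos: [0.5267, 0.0736, 0.0936]
ee_rot: [[0.992, 0.123, 0.0], [0.123, -0.992, 0.0], [0.0, -0.0, -1.0]]
wrist_force: [0.2, 0.1, -0.8]
gripper_width: 0.162
gripper_force: 30.0
```

Emit:
drive_tool --pt "0 0 0 0 0 0 0" --pt "0 0 0 0 0 0 0" --pt "0 0 0 0 0 0 0" --pt "0 0 0 3 0 0 0" --pt "0 0 0 7 0 0 0"

```text
time_s: 16.33
tcp_pos: [0.526, 0.0732, 0.1031]
ee_rot: [[0.992, 0.123, -0.002], [0.123, -0.992, -0.001], [-0.002, 0.0, -1.0]]
wrist_force: [-1.3, 0.0, -0.5]
gripper_width: 0.159
gripper_force: 30.0
```

Emit:
drive_tool --pt "0 0 0 10 0 0 0" --pt "0 0 0 15 0 0 0" --pt "0 0 0 25 0 0 0" --pt "0 0 0 25 0 0 0" --pt "0 0 0 0 0 0 0"

```text
time_s: 16.75
tcp_pos: [0.5301, 0.0743, 0.1851]
ee_rot: [[0.992, 0.125, 0.012], [0.125, -0.992, 0.003], [0.012, -0.002, -1.0]]
wrist_force: [0.9, 1.1, -0.5]
gripper_width: 0.159
gripper_force: 30.0
```

Emit:
drive_tool --pt "0 -6 32 0 0 0 -0.0884" --pt "0 -6 32 0 0 0 -0.0883" --pt "0 -6 32 0 0 0 -0.0883" --pt "0 -6 32 0 0 0 -0.0883" --pt "0 -6.4 31.2 0 0 0 -0.0883"

```text
time_s: 17.17
tcp_pos: [0.4959, 0.2341, 0.1794]
ee_rot: [[0.949, -0.317, 0.001], [-0.317, -0.949, 0.001], [0.001, -0.001, -1.0]]
wrist_force: [0.7, -0.4, -0.8]
gripper_width: 0.158
gripper_force: 30.0
```

Emit:
drive_tool --pt "0 0 0 0 0 0 0" --pt "0 0 0 0 0 0 0" --pt "0 0 0 -30 0 0 0" --pt "0 0 0 0 0 0 0" --pt "0 0 0 0 0 0 0"

```text
time_s: 17.58
tcp_pos: [0.4954, 0.2309, 0.1476]
ee_rot: [[0.95, -0.313, -0.003], [-0.313, -0.95, -0.003], [-0.002, 0.004, -1.0]]
wrist_force: [-0.6, -0.2, -0.3]
gripper_width: 0.158
gripper_force: 30.0
```

Emit:
drive_tool --pt "0 0 0 0 0 0 0" --pt "0 0 0 0 0 0 0" --pt "0 0 0 0 0 0 0" --pt "0 0 0 0 0 0 0"

```text
time_s: 17.92
tcp_pos: [0.4968, 0.2326, 0.1495]
ee_rot: [[0.95, -0.313, 0.001], [-0.313, -0.95, 0.001], [0.001, -0.001, -1.0]]
wrist_force: [0.2, -0.5, -0.3]
gripper_width: 0.155
gripper_force: 30.0
```

```bash
python3 lk.py
cat > rs.py <<'E'
from h import *
from fit import rect,near
s=st();t=s["tcp_pos"];a=np.radians(-18.3);Y=np.array([-np.sin(a),np.cos(a)]);X=np.array([Y[1],-Y[0]])
for n in("scene","top","wrist"):
    p=capture(n); P,C=wcloud(p,s) if n=="wrist" else cloud(p)
    x=P[:,:2]@X*1e3; y=P[:,:2]@Y*1e3; z=P[:,2]*1e3; tx,ty=t[:2]@X*1e3,t[:2]@Y*1e3
    def rng(k,nm):
        if k.sum()>8:
            q=np.percentile(x[k],[1,99]);r=np.percentile(y[k],[1,99]);print(n,nm,k.sum(),"x",np.round(q,1),round(q.mean(),1),"y",np.round(r,1),round(r.mean(),1))
    nb=(abs(x-tx)<40)&(abs(y-ty)<33)
    rng(nb&(z>48)&(z<51.5),"stand top")
    lo=t[2]*1e3-77
    b=(abs(x-tx)<15)&(abs(y-ty)<9)&(z>max(lo,54)); rng(b&(z<lo+15),"blade low"); rng(b&(z>lo+18)&(z<lo+40),"blade hi")
    # slot: dark hole in the stand top
    h=nb&(z<44)&(z>-5)&(abs(x-tx)<19)&(abs(y-ty)<9); rng(h,"hole")
    cv2.imwrite(f"pics/{n}_rs.png",p["frame"][:,:,::-1])
print("tcp",np.round([tx,ty],1))
E
python3 rs.py
```

```text
top 55 [66.5 69.2]
scene 61 [66. 68.]
wrist 326 [66.  67.3]
18.0667 [0.4965 0.2326 0.149 ] [ 0.1  0.6 -1. ] 0.15536659667240613 29.99942736234516
[[ 0.95  -0.313  0.001]
 [-0.313 -0.95   0.   ]
 [ 0.    -0.001 -1.   ]]
scene stand top 839 x [368.6 428.8] 398.7 y [351.7 400.6] 376.2
scene blade low 18 x [386.5 409. ] 397.8 y [375.3 378. ] 376.6
scene blade hi 21 x [386.5 398.2] 392.3 y [375.2 378. ] 376.6
scene hole 69 x [395.4 415.6] 405.5 y [372. 379.] 375.5
top stand top 126 x [382.9 428.8] 405.9 y [353.2 372.2] 362.7
wrist stand top 4370 x [380.4 429.7] 405.1 y [352.6 401.3] 376.9
wrist blade low 34 x [411.3 412.3] 411.8 y [376.  378.5] 377.3
wrist blade hi 67 x [410.8 412.4] 411.6 y [375.6 378.8] 377.2
wrist hole 286 x [384.2 410.1] 397.1 y [373. 381.] 377.0
tcp [398.3 376.7]
```

Emit:
drive_tool --pt "0 0.2 -0.2 -15 0 0 0" --pt "0 0 0 -8 0 0 0" --pt "0 0 0 0 0 0 0" --pt "0 0 0 0 0 0 0"

```text
time_s: 18.55
tcp_pos: [0.4962, 0.2321, 0.125]
ee_rot: [[0.95, -0.312, -0.001], [-0.312, -0.95, -0.001], [-0.001, 0.002, -1.0]]
wrist_force: [0.3, 1.7, -0.8]
gripper_width: 0.16
gripper_force: 30.0
```

Emit:
drive_tool --pt "0 0 0 -6 0 0 0" --pt "0 0 0 -6 0 0 0" --pt "0 0 0 -6 0 0 0" --pt "0 0 0 0 0 0 0" --pt "0 0 0 0 0 0 0"

```text
time_s: 18.97
tcp_pos: [0.4963, 0.2321, 0.107]
ee_rot: [[0.95, -0.312, -0.001], [-0.312, -0.95, -0.001], [-0.001, 0.001, -1.0]]
wrist_force: [-0.8, -0.1, -0.5]
gripper_width: 0.159
gripper_force: 30.0
```

Emit:
drive_tool --pt "0 0 0 -6 0 0 0" --pt "0 0 0 -6 0 0 0" --pt "0 0 0 -6 0 0 0" --pt "0 0 0 0 0 0 0" --pt "0 0 0 0 0 0 0"

```text
time_s: 19.38
tcp_pos: [0.4962, 0.2321, 0.0889]
ee_rot: [[0.95, -0.312, -0.001], [-0.312, -0.95, -0.001], [-0.001, 0.001, -1.0]]
wrist_force: [0.5, 0.2, -0.4]
gripper_width: 0.159
gripper_force: 30.0
```

Emit:
drive_tool --pt "0 0 0 -2 0 0 0" --pt "0 0 0 -2 0 0 0" --pt "0 0 0 -1.2 0 0 0" --pt "0 0 0 0 0 0 0" --pt "0 0 0 0 0 0 0"

```text
time_s: 19.8
tcp_pos: [0.4965, 0.2324, 0.0843]
ee_rot: [[0.95, -0.312, 0.0], [-0.312, -0.95, -0.0], [0.0, 0.0, -1.0]]
wrist_force: [-0.4, -0.7, -0.4]
gripper_width: 0.161
gripper_force: 30.0
```

Emit:
drive_tool --pt "0 0 0 -1 0 0 0" --pt "0 0 0 0 0 0 0" --pt "0 0 0 0 0 0 0"

```text
time_s: 20.05
tcp_pos: [0.4965, 0.2324, 0.0834]
ee_rot: [[0.95, -0.312, 0.0], [-0.312, -0.95, 0.0], [0.0, -0.0, -1.0]]
wrist_force: [-0.0, -0.1, -0.6]
gripper_width: 0.161
gripper_force: 30.0
```

Emit:
drive_tool --pt "0 0 0 -0.8 0 0 0" --pt "0 0 0 0 0 0 0" --pt "0 0 0 0 0 0 0"

```text
time_s: 20.3
tcp_pos: [0.4965, 0.2324, 0.0826]
ee_rot: [[0.95, -0.312, 0.0], [-0.312, -0.95, 0.0], [0.0, -0.0, -1.0]]
wrist_force: [-0.1, 0.1, -0.9]
gripper_width: 0.159
gripper_force: 30.0
```

Emit:
drive_tool --pt "0 0 0 -0.5 0 0 0" --pt "0 0 0 0 0 0 0" --pt "0 0 0 0 0 0 0"

```text
time_s: 20.55
tcp_pos: [0.4966, 0.2324, 0.0825]
ee_rot: [[0.95, -0.312, 0.0], [-0.312, -0.95, 0.0], [0.0, -0.0, -1.0]]
wrist_force: [-1.2, -0.7, 5.0]
gripper_width: 0.162
gripper_force: 30.0
```

Emit:
drive_tool --pt "40 0 0 0 0 0 0" --pt "60 0 0 0 0 0 0" --pt "60 0 0 0 0 0 0" --pt "60 0 0 0 0 0 0" --pt "60 0 0 0 0 0 0"

```text
time_s: 20.97
tcp_pos: [0.4965, 0.2324, 0.0819]
ee_rot: [[0.95, -0.313, -0.0], [-0.313, -0.95, -0.0], [-0.0, 0.0, -1.0]]
wrist_force: [-0.5, -0.1, 0.9]
gripper_width: 0.455
gripper_force: 0.0
```

Emit:
drive_tool --pt "60 0 0 10 0 0 0" --pt "60 0 0 20 0 0 0" --pt "60 0 0 35 0 0 0" --pt "60 0 0 35 0 0 0" --pt "60 0 0 0 0 0 0"

```text
time_s: 21.38
tcp_pos: [0.5004, 0.2347, 0.1904]
ee_rot: [[0.95, -0.311, 0.013], [-0.311, -0.95, 0.008], [0.01, -0.012, -1.0]]
wrist_force: [0.0, 0.3, 1.3]
gripper_width: 0.596
gripper_force: 0.0
```

Emit:
drive_tool --pt "60 7.2 -39 0 0 0 0.0884" --pt "60 7.3 -39 0 0 0 0.0883" --pt "60 7.3 -39 0 0 0 0.0883" --pt "60 7.3 -39 0 0 0 0.0883" --pt "60 7.3 -39 0 0 0 0.0883"

```text
time_s: 21.8
tcp_pos: [0.533, 0.0358, 0.1829]
ee_rot: [[0.992, 0.129, 0.001], [0.129, -0.992, 0.0], [0.001, -0.0, -1.0]]
wrist_force: [0.9, 0.5, -0.5]
gripper_width: 0.6
gripper_force: 0.0
```

Emit:
drive_tool --pt "60 0 0 -40 0 0 0" --pt "60 0 0 0 0 0 0" --pt "60 0 0 0 0 0 0" --pt "60 0 0 0 0 0 0" --pt "60 0 0 0 0 0 0"

```text
time_s: 22.22
tcp_pos: [0.5341, 0.0385, 0.144]
ee_rot: [[0.992, 0.125, 0.003], [0.125, -0.992, 0.001], [0.003, -0.0, -1.0]]
wrist_force: [1.1, -0.3, 0.3]
gripper_width: 0.599
gripper_force: 0.0
```

```bash
cat > lw.py <<'E'
from h import *
from fit import rect,near
s=st()
for n in("top","scene","wrist"):
    p=capture(n); P,C=wcloud(p,s) if n=="wrist" else cloud(p)
    rect(P[near(P,.533,.037,.025)&(P[:,2]>.06)&(P[:,2]<.072)],n+" link top")
    k=near(P,.4965,.2325,.025); rect(P[k&(P[:,2]>.118)&(P[:,2]<.128)],n+" grip")
    k=near(P,.609,-.099,.05); rect(P[k&(P[:,2]>.018)&(P[:,2]<.027)],n+" rim")
    cv2.imwrite(f"pics/{n}_lw.png",p["frame"][:,:,::-1])
E
python3 lw.py
```

```text
22.2167 [0.5341 0.0385 0.144 ] [ 1.1 -0.3  0.3] 0.5989589389813946 0.0
[[ 0.992  0.125  0.003]
 [ 0.125 -0.992  0.001]
 [ 0.003 -0.    -1.   ]]
top link top few 1
top grip few 0
top rim 174 c [ 612.  -107.9] wh [80.3 58.4] ang 16.5 z [18.4 21.4 24.9]
scene link top 147 c [531.1  35.8] wh [18.8 24.9] ang 3.7 z [61.4 65.2 67.8]
scene grip 147 c [496.9 232.1] wh [13.8 24.2] ang 72.6 z [120.  124.6 126.8]
scene rim 159 c [ 598.5 -105.6] wh [59.7 83.4] ang 42.8 z [18.4 21.2 23.9]
wrist link top 1063 c [534.1  35.2] wh [17.8 23.6] ang 7.2 z [63.1 65.8 67. ]
wrist grip 84 c [508.5 232.7] wh [ 4.5 11.3] ang 26.3 z [118.2 122.6 124.8]
wrist rim 1570 c [608.2 -98.4] wh [81.6 81.5] ang 34.4 z [18.4 21.4 23.2]
```

View pics/scene_lw.png

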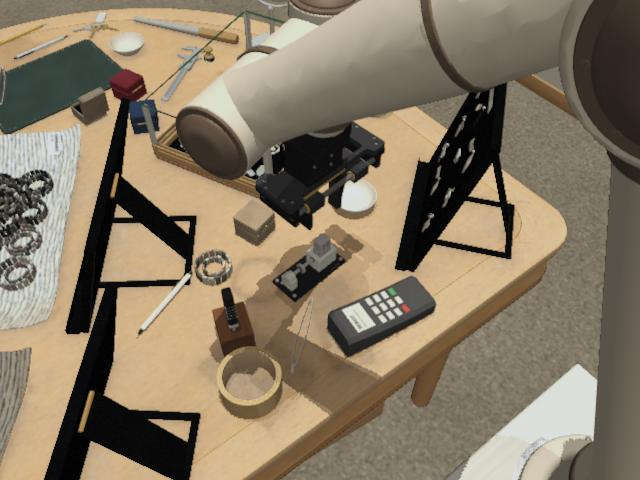

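The scene view shows the tool back upright in its stand (232,315), the link proud of the pocket (322,245), and the gripper above it.

Emit:
drive_tool --pt "55 0.3 -1 -30 0 0 0" --pt "50 0 0 -25 0 0 0" --pt "50 0 0 -12 0 0 0" --pt "50 0 0 0 0 0 0" --pt "50 0 0 0 0 0 0"

```text
time_s: 22.78
tcp_pos: [0.5335, 0.0368, 0.0753]
ee_rot: [[0.992, 0.125, -0.0], [0.125, -0.992, -0.0], [-0.0, 0.0, -1.0]]
wrist_force: [0.2, 0.3, -0.1]
gripper_width: 0.505
gripper_force: 0.0
```

Emit:
drive_tool --pt "50 0 0 0 0 0 0" --pt "50 0 0 0 0 0 0" --pt "50 0 0 0 0 0 0" --pt "50 0 0 0 0 0 0"

```text
time_s: 23.12
tcp_pos: [0.5337, 0.0366, 0.076]
ee_rot: [[0.992, 0.124, 0.002], [0.124, -0.992, 0.001], [0.002, -0.0, -1.0]]
wrist_force: [-0.3, 0.5, 1.3]
gripper_width: 0.501
gripper_force: 0.0
```

```bash
python3 lw.py
```

```text
23.1167 [0.5337 0.0366 0.076 ] [-0.3  0.5  1.3] 0.5005444011412926 0.0
[[ 0.992  0.124  0.002]
 [ 0.124 -0.992  0.001]
 [ 0.002 -0.    -1.   ]]
top link top few 0
top grip few 0
top rim 211 c [ 610.6 -100.9] wh [80.4 74.2] ang 25.3 z [18.4 21.5 24.7]
scene link top 138 c [528.4  35.6] wh [14.8 48.3] ang 15.4 z [60.6 65.3 69.7]
scene grip 147 c [496.4 232.2] wh [13.8 22.6] ang 72.6 z [119.4 124.5 126.8]
scene rim 45 c [ 599.4 -112.7] wh [43.7 79.4] ang 67.4 z [18.4 21.6 23.8]
wrist link top 1392 c [537.8  37.6] wh [13.6 45.1] ang 6.7 z [61.4 65.7 67.7]
wrist grip few 0
wrist rim 2320 c [608.4 -98.3] wh [82.3 81.6] ang 62.2 z [18.4 21.5 23.2]
```

Emit:
drive_tool --pt "50 0 -0.6 -7 0 0 0" --pt "50 0 0 -5.5 0 0 0" --pt "50 0 0 0 0 0 0" --pt "40 0 0 0 0 0 0" --pt "30 0 0 0 0 0 0"

```text
time_s: 23.68
tcp_pos: [0.5332, 0.0357, 0.0623]
ee_rot: [[0.992, 0.124, -0.0], [0.124, -0.992, -0.0], [-0.0, 0.0, -1.0]]
wrist_force: [-0.8, -0.1, 0.2]
gripper_width: 0.418
gripper_force: 0.0
```

Emit:
drive_tool --pt "0 0 0 0 0 0 0" --pt "0 0 0 0 0 0 0" --pt "0 0 0 0 0 0 0" --pt "0 0 0 0 0 0 0" --pt "0 0 0 0 0 0 0"

```text
time_s: 24.1
tcp_pos: [0.5334, 0.0353, 0.0628]
ee_rot: [[0.992, 0.124, 0.0], [0.124, -0.992, -0.0], [0.0, 0.001, -1.0]]
wrist_force: [1.8, -3.5, 2.4]
gripper_width: 0.275
gripper_force: 30.0
```

Emit:
drive_tool --pt "0 0 0 0 0 0 0" --pt "0 0 0 0 0 0 0" --pt "0 0 0 0 0 0 0"

```text
time_s: 24.35
tcp_pos: [0.5334, 0.0354, 0.0628]
ee_rot: [[0.992, 0.124, 0.0], [0.124, -0.992, -0.001], [0.0, 0.001, -1.0]]
wrist_force: [1.6, -3.9, 1.8]
gripper_width: 0.271
gripper_force: 30.0
```

Emit:
drive_tool --pt "0 0.05 -0.4 0 0 0 0" --pt "0 0 0 4 0 0 0" --pt "0 0 0 6 0 0 0" --pt "0 0 0 10 0 0 0" --pt "0 0 0 15 0 0 0"

```text
time_s: 24.77
tcp_pos: [0.532, 0.0357, 0.0968]
ee_rot: [[0.992, 0.123, -0.004], [0.123, -0.992, -0.0], [-0.004, -0.0, -1.0]]
wrist_force: [0.1, -0.4, -0.0]
gripper_width: 0.272
gripper_force: 30.0
```

Emit:
drive_tool --pt "0 0 0 20 0 0 0" --pt "0 0 0 20 0 0 0" --pt "0 0 0 20 0 0 0" --pt "0 0 0 20 0 0 0" --pt "0 0 0 0 0 0 0"

```text
time_s: 25.18
tcp_pos: [0.5354, 0.0366, 0.1824]
ee_rot: [[0.992, 0.125, 0.009], [0.125, -0.992, 0.003], [0.009, -0.002, -1.0]]
wrist_force: [0.7, 0.3, 0.1]
gripper_width: 0.272
gripper_force: 30.0
```

Run:
```python
from h import *
s=st(); print(np.round(s["joints"],1))
C=[cloud(capture(n))[0] for n in("top","scene")]; C.append(wcloud(capture("wrist"),s)[0]); 
# board: points on the right side
P=np.vstack(C); k=(P[:,1]<-.03)&(P[:,0]>.33)&(P[:,0]<.75)&(P[:,2]>.03)&(P[:,2]<.31); Q=P[k]
Q=Q[np.hypot(Q[:,0]-.533,Q[:,1]-.035)>.13]
for z0,z1 in((.03,.1),(.1,.2),(.2,.31)):
    for x in np.arange(.35,.75,.03):
        m=(Q[:,2]>z0)&(Q[:,2]<z1)&(abs(Q[:,0]-x)<.015)
        if m.sum()>6: print(z0,round(x,2),"y",np.round(np.percentile(Q[m,1],[2,98]),3),m.sum())
p=capture("top"); cv2.imwrite("pics/t5.png",p["frame"][:,:,::-1])
```

```text
25.1833 [0.5354 0.0366 0.1824] [0.7 0.3 0.1] 0.2723492421870456 29.99970313241647
[[ 0.992  0.125  0.009]
 [ 0.125 -0.992  0.003]
 [ 0.009 -0.002 -1.   ]]
[ 21.2  16.3 -17.3   0.  -55.9  75.9]
0.03 0.35 y [-0.048 -0.031] 198
0.03 0.38 y [-0.259 -0.031] 465
0.03 0.41 y [-0.282 -0.032] 777
0.03 0.44 y [-0.269 -0.075] 612
0.03 0.47 y [-0.169 -0.125] 1908
0.03 0.5 y [-0.208 -0.16 ] 1147
0.03 0.53 y [-0.246 -0.188] 1507
0.03 0.56 y [-0.282 -0.228] 2054
0.03 0.59 y [-0.292 -0.263] 646
0.03 0.71 y [-0.035 -0.03 ] 30
0.03 0.74 y [-0.086 -0.031] 1003
0.1 0.38 y [-0.107 -0.097] 187
0.1 0.41 y [-0.237 -0.087] 2142
0.1 0.44 y [-0.258 -0.111] 1526
0.1 0.47 y [-0.211 -0.148] 1155
0.1 0.5 y [-0.25  -0.187] 973
0.1 0.53 y [-0.288 -0.225] 923
0.1 0.56 y [-0.308 -0.263] 807
0.1 0.59 y [-0.297 -0.29 ] 23
0.1 0.71 y [-0.049 -0.031] 40
0.1 0.74 y [-0.078 -0.03 ] 191
0.2 0.38 y [-0.148 -0.102] 1453
0.2 0.41 y [-0.185 -0.114] 1810
0.2 0.44 y [-0.223 -0.152] 1819
0.2 0.47 y [-0.257 -0.19 ] 1523
0.2 0.5 y [-0.296 -0.226] 1309
0.2 0.53 y [-0.325 -0.267] 1007
0.2 0.56 y [-0.318 -0.299] 210
```

View pics/t5.png

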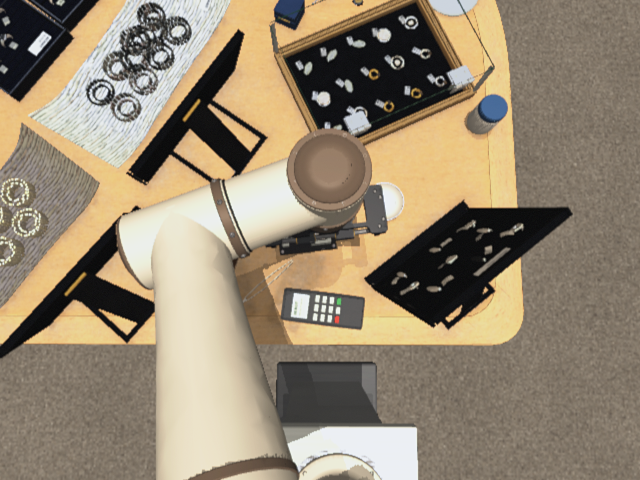

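Run:
```python
from h import *
s=sense(); w=capture("wrist"); print(np.round(w["T_tool_cam"],3)); print(np.round(s["tcp_pos"],4))
P=np.vstack([cloud(capture("top"))[0],cloud(capture("scene"))[0],wcloud(w,s)[0]])
d=np.hypot(P[:,0]-.608,P[:,1]+.098)
for z0 in(.03,.06,.1,.15,.2,.25):
    k=(P[:,2]>z0)&(P[:,2]<z0+.05)&(P[:,0]>.66)&(P[:,0]<.9)&(P[:,1]<.12)&(P[:,1]>-.3); i=np.argsort(d+9*~k)[:8]; print(z0,k.sum(),np.round(np.c_[P[i[[1,7]]],d[i[[1,7]]]],3).tolist())
```

```text
[[-0.001 -0.966 -0.257  0.071]
 [ 1.    -0.001  0.    -0.   ]
 [-0.    -0.257  0.966 -0.143]
 [ 0.     0.     0.     1.   ]]
[0.5322 0.0355 0.1765]
0.03 7890 [[0.727, -0.047, 0.037, 0.129], [0.729, -0.052, 0.037, 0.129]]
0.06 839 [[0.715, -0.024, 0.106, 0.13], [0.728, -0.044, 0.109, 0.131]]
0.1 1616 [[0.723, -0.048, 0.141, 0.126], [0.721, -0.041, 0.138, 0.126]]
0.15 0 [[0.607, -0.098, 0.007, 0.001], [0.609, -0.097, 0.003, 0.001]]
0.2 0 [[0.607, -0.098, 0.007, 0.001], [0.609, -0.097, 0.003, 0.001]]
0.25 0 [[0.607, -0.098, 0.007, 0.001], [0.609, -0.097, 0.003, 0.001]]
```

The top view shows the forearm reaching in from the left with the gripper at (330,240). The path to the dish at (395,202) is clear of the right board and the display case.

Emit:
drive_tool --pt "0 18 -33 0 0 0 0" --pt "0 19 -33 0 0 0 0" --pt "0 19 -34 0 0 0 0" --pt "0 19.5 -34 0 0 0 0" --pt "0 0 0 0 0 0 0"

```text
time_s: 25.95
tcp_pos: [0.6111, -0.1037, 0.1759]
ee_rot: [[0.993, 0.118, -0.0], [0.118, -0.993, -0.002], [-0.001, 0.002, -1.0]]
wrist_force: [0.3, 1.0, -0.8]
gripper_width: 0.269
gripper_force: 30.0
```

Emit:
drive_tool --pt "0 0 0 -25 0 0 0" --pt "0 0 0 -35 0 0 0" --pt "0 0 0 -30 0 0 0" --pt "0 0 0 0 0 0 0" --pt "0 0 0 0 0 0 0"

```text
time_s: 26.37
tcp_pos: [0.6076, -0.0989, 0.0856]
ee_rot: [[0.992, 0.124, -0.005], [0.124, -0.992, -0.001], [-0.005, 0.0, -1.0]]
wrist_force: [0.5, -0.9, -0.0]
gripper_width: 0.275
gripper_force: 30.0
```

Emit:
drive_tool --pt "0 0 0 0 0 0 0" --pt "0 0 0 0 0 0 0" --pt "0 0 0 0 0 0 0" --pt "0 0 0 0 0 0 0" --pt "0 0 0 0 0 0 0"

```text
time_s: 26.78
tcp_pos: [0.6093, -0.0985, 0.0888]
ee_rot: [[0.992, 0.124, 0.002], [0.124, -0.992, 0.0], [0.002, 0.0, -1.0]]
wrist_force: [0.7, 0.2, -0.8]
gripper_width: 0.271
gripper_force: 30.0
```

```bash
python3 lw.py | grep -v grip
python3 - <<'E'
from h import *
t=np.array(sense()["tcp_pos"])
P,C=cloud(capture("scene")); k=(np.hypot(P[:,0]-t[0],P[:,1]-t[1])<.03)&(P[:,2]<t[2]-.01)&(P[:,2]>.026); print(k.sum(),np.round(P[k].min(0),3),np.round(P[k].max(0),3))
E
```

```text
26.7833 [ 0.6093 -0.0985  0.0888] [ 0.7  0.2 -0.8] 0.27106240175576934 29.999548993146163
[[ 0.992  0.124  0.002]
 [ 0.124 -0.992  0.   ]
 [ 0.002  0.    -1.   ]]
top link top few 0
top rim 119 c [591.8 -99.4] wh [45.6 80.7] ang 6.7 z [18.4 21.6 25.3]
scene link top few 0
scene rim 215 c [605.9 -98.1] wh [80.9 80.6] ang 51.6 z [18.5 21.4 24.1]
wrist link top few 0
wrist rim 2015 c [618.7 -97.5] wh [61.  81.4] ang 6.8 z [18.4 21.6 23.4]
176 [ 0.595 -0.119  0.05 ] [ 0.616 -0.075  0.078]
```

Emit:
drive_tool --pt "0 0 0 -15 0 0 0" --pt "0 0 0 -12 0 0 0" --pt "0 0 0 -6 0 0 0" --pt "0 0 0 0 0 0 0" --pt "0 0 0 0 0 0 0"

```text
time_s: 27.4
tcp_pos: [0.6088, -0.0987, 0.0545]
ee_rot: [[0.992, 0.124, -0.0], [0.124, -0.992, -0.0], [-0.001, 0.0, -1.0]]
wrist_force: [-0.4, -0.2, -0.7]
gripper_width: 0.273
gripper_force: 30.0
```

Emit:
drive_tool --pt "0 0 0 -2 0 0 0" --pt "0 0 0 -2 0 0 0" --pt "0 0 0 0 0 0 0" --pt "0 0 0 0 0 0 0"

```text
time_s: 27.73
tcp_pos: [0.6089, -0.0986, 0.0508]
ee_rot: [[0.992, 0.124, 0.0], [0.124, -0.992, 0.0], [0.0, 0.0, -1.0]]
wrist_force: [-0.4, -0.1, -1.0]
gripper_width: 0.273
gripper_force: 30.0
```

Emit:
drive_tool --pt "0 0 0 -1.5 0 0 0" --pt "0 0 0 0 0 0 0" --pt "0 0 0 0 0 0 0"

```text
time_s: 27.98
tcp_pos: [0.6087, -0.0986, 0.049]
ee_rot: [[0.992, 0.123, -0.0], [0.123, -0.992, 0.0], [-0.0, -0.0, -1.0]]
wrist_force: [0.3, -0.3, -1.0]
gripper_width: 0.272
gripper_force: 30.0
```

Emit:
drive_tool --pt "0 0 0 -1 0 0 0" --pt "0 0 0 0 0 0 0" --pt "0 0 0 0 0 0 0"

```text
time_s: 28.23
tcp_pos: [0.6087, -0.0986, 0.048]
ee_rot: [[0.992, 0.124, -0.0], [0.124, -0.992, -0.0], [-0.0, -0.0, -1.0]]
wrist_force: [0.6, -0.3, -0.5]
gripper_width: 0.271
gripper_force: 30.0
```

Emit:
drive_tool --pt "0 0 0 -1 0 0 0" --pt "0 0 0 0 0 0 0" --pt "0 0 0 0 0 0 0"

```text
time_s: 28.48
tcp_pos: [0.6087, -0.0986, 0.047]
ee_rot: [[0.992, 0.123, -0.0], [0.123, -0.992, 0.0], [-0.0, -0.0, -1.0]]
wrist_force: [-0.8, 0.7, -0.7]
gripper_width: 0.275
gripper_force: 30.0
```

Emit:
drive_tool --pt "0 0 0 -0.8 0 0 0" --pt "0 0 0 0 0 0 0" --pt "0 0 0 0 0 0 0"

```text
time_s: 28.73
tcp_pos: [0.6089, -0.0986, 0.0463]
ee_rot: [[0.992, 0.124, 0.0], [0.124, -0.992, -0.0], [0.0, 0.0, -1.0]]
wrist_force: [-0.3, -0.8, 0.4]
gripper_width: 0.271
gripper_force: 30.0
```

Emit:
drive_tool --pt "0 0 0 -0.4 0 0 0" --pt "0 0 0 0 0 0 0" --pt "0 0 0 0 0 0 0"

```text
time_s: 28.98
tcp_pos: [0.6089, -0.0987, 0.0461]
ee_rot: [[0.992, 0.124, 0.0], [0.124, -0.992, -0.0], [0.0, 0.0, -1.0]]
wrist_force: [-0.1, -0.0, 1.2]
gripper_width: 0.274
gripper_force: 30.0
```

Emit:
drive_tool --pt "32 0 0 0 0 0 0" --pt "38 0 0 0 0 0 0" --pt "46 0 0 0 0 0 0" --pt "50 0 0 0 0 0 0" --pt "50 0 0 0 0 0 0"

```text
time_s: 29.4
tcp_pos: [0.6087, -0.0986, 0.0458]
ee_rot: [[0.992, 0.123, -0.0], [0.123, -0.992, 0.0], [-0.0, -0.0, -1.0]]
wrist_force: [0.2, -0.6, -0.9]
gripper_width: 0.476
gripper_force: 0.0
```

Emit:
drive_tool --pt "50 0 0 8 0 0 0" --pt "50 0 0 20 0 0 0" --pt "50 0 0 40 0 0 0" --pt "50 0 0 40 0 0 0" --pt "50 0 0 40 0 0 0"

```text
time_s: 29.82
tcp_pos: [0.6083, -0.0987, 0.196]
ee_rot: [[0.992, 0.124, -0.0], [0.124, -0.992, -0.0], [-0.001, 0.0, -1.0]]
wrist_force: [0.3, -0.4, -0.4]
gripper_width: 0.499
gripper_force: 0.0
```

Emit:
drive_tool --pt "50 -25 30 20 0 0 0" --pt "50 -25 30 20 0 0 0" --pt "50 -25 30 0 0 0 0" --pt "50 0 0 0 0 0 0" --pt "50 0 0 0 0 0 0"

```text
time_s: 30.23
tcp_pos: [0.5354, -0.0104, 0.2335]
ee_rot: [[0.992, 0.126, 0.002], [0.126, -0.992, 0.001], [0.002, -0.0, -1.0]]
wrist_force: [0.1, -0.5, -0.4]
gripper_width: 0.501
gripper_force: 0.0
```

Run:
```python
from h import *
from fit import rect,near
s=st()
for n in("scene","wrist"):
    p=capture(n);P,C=wcloud(p,s) if n=="wrist" else cloud(p)
    rect(P[near(P,.608,-.098,.04)&(P[:,2]>.03)&(P[:,2]<.1)],n+" link in dish")
    k=near(P,.4965,.2325,.025); rect(P[k&(P[:,2]>.118)&(P[:,2]<.128)],n+" grip")
    cv2.imwrite(f"pics/{n}9.png",p["frame"][:,:,::-1])
```

```text
30.2333 [ 0.5354 -0.0104  0.2335] [ 0.1 -0.5 -0.4] 0.5007596517702553 0.0
[[ 0.992  0.126  0.002]
 [ 0.126 -0.992  0.001]
 [ 0.002 -0.    -1.   ]]
scene link in dish 183 c [605.6 -98.5] wh [19.1 26.2] ang 1.5 z [32.5 46.6 50.6]
scene grip 148 c [496.7 232.2] wh [13.9 23.4] ang 73.6 z [119.8 124.2 126.6]
wrist link in dish 558 c [607.5 -97.6] wh [18.5 24.7] ang 7.7 z [37.6 49.2 50.8]
wrist grip 339 c [497.4 232.3] wh [14.4 23.1] ang 68.2 z [119.1 124.5 126.1]
```

View pics/wrist9.png

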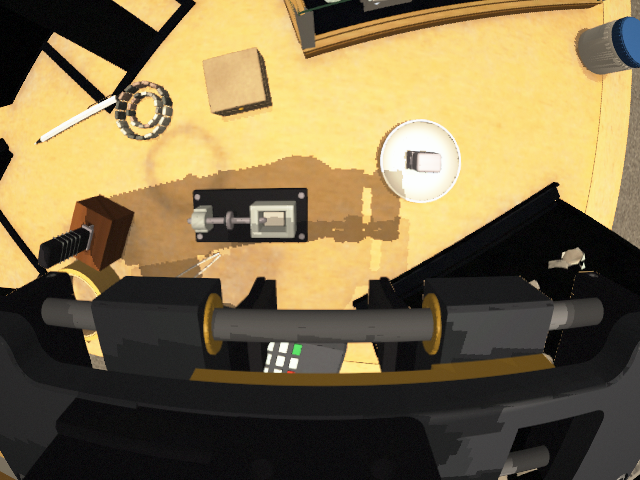

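View pics/scene9.png

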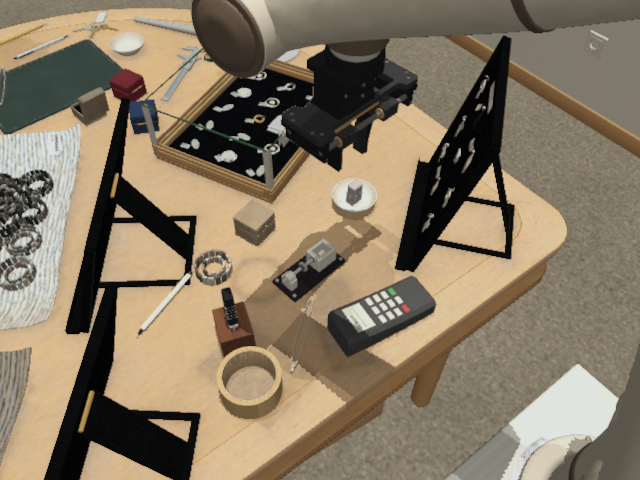

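Both views show the link resting centred in the dish (425,160 in the wrist view; 355,193 in the scene). The tool is upright in its stand and the pocket is empty.

```bash
python3 -c "
from station import finish_job
print(finish_job())"
```

```text
the job is handed in; nothing more can be done
None
```

The job is done and handed in at about 30 s: the fork freed the link and is back upright in its stand, and the link stands upright in the centre of the glass dish, not on its side.

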